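# Scan the tins and close the takeaway carton

### The job

Stand all the tins upright together on the dark band of the scanner plate, each with its paper-marked side squarely facing the scanner block, let go, and leave them all so for a second to be read. Then pack them all standing in the carton, and close it: fold the two short end flaps down flat first, and only then the two long side flaps over them. Leave everything else on the counter alone.

Things in the scene. Friction and masses are not known exactly. Their poses are not given: they have to be found in the camera images.
- tin1: steel tin, a cylinder 53 mm in diameter and 60 mm tall, 0.12 to 0.24 kg, standing loose on the counter; it may be absent (then None). Origin: centre of its underside; z up; its own +x points out through its marked side. The mark: a white paper strip, 12 to 18 mm wide, from the middle of the lid over the rim and down one side
- tin1_mark (a point): middle of the paper mark on the side of tin1: 26.5 mm from its axis, 30 mm above its underside
- tin2: steel tin, a cylinder 53 mm in diameter and 60 mm tall, 0.12 to 0.24 kg, standing loose on the counter; it may be absent (then None). Origin: centre of its underside; z up; its own +x points out through its marked side. The mark: a white paper strip, 12 to 18 mm wide, from the middle of the lid over the rim and down one side
- tin2_mark (a point): middle of the paper mark on the side of tin2: 26.5 mm from its axis, 30 mm above its underside
- tin3: steel tin, a cylinder 53 mm in diameter and 60 mm tall, 0.12 to 0.24 kg, standing loose on the counter; it may be absent (then None). Origin: centre of its underside; z up; its own +x points out through its marked side. The mark: a white paper strip, 12 to 18 mm wide, from the middle of the lid over the rim and down one side
- tin3_mark (a point): middle of the paper mark on the side of tin3: 26.5 mm from its axis, 30 mm above its underside
- scanner: fixed tin scanner: aluminium plate 150 (x) by 300 (y) mm, top at z = 6 mm, with a dark rubber band 40 (x) by 260 (y) mm along its middle (room for three tins at 85 mm pitch). Beyond it an upright grey block, 300 mm long, 70 mm high, 50 mm thick. Origin: centre of the plate's underside; +x points from band to block: a tin whose +x agrees has its mark facing the scanner
- scanner_glass (a point): middle of the scanner block's dark glass, which faces back over the plate: x = +87, z = 38 mm in the scanner's frame
- carton: fixed open cardboard carton, outside 220 (x) by 150 (y) by 78 (z) mm, walls and floor 5 mm thick. Origin: centre of its underside; tins stand on its floor at z = 5 mm. Four flaps are hinged on its rim: short end flaps on the short sides (x = +110, -110 mm), long side flaps on the long sides (y = +75, -75 mm)
- endflap_far (a joint): angle of the short end flap on the carton's +x side: 0 = folded down flat over the opening, 1.57 = standing upright, more = leaning outwards (at most 2.2). The flap is 60 mm from hinge to free edge, 136 mm wide, 3 mm thick; stiff hinge (0.5 N at the edge): it follows a push along its arc, stays where left, stops at 0
- endflap_far_hinge (a point): middle of the hinge line of that flap, on the rim 78 mm above the carton's underside; the point's axes are parallel to the carton's when the flap is at 0
- endflap_near (a joint): angle of the short end flap on the carton's -x side: 0 = folded down flat over the opening, 1.57 = standing upright, more = leaning outwards (at most 2.2). The flap is 60 mm from hinge to free edge, 136 mm wide, 3 mm thick; stiff hinge (0.5 N at the edge): it follows a push along its arc, stays where left, stops at 0
- endflap_near_hinge (a point): middle of the hinge line of that flap, on the rim 78 mm above the carton's underside; the point's axes are parallel to the carton's when the flap is at 0
- sideflap_left (a joint): angle of the long side flap on the carton's +y side: 0 = folded down flat over the opening, 1.57 = standing upright, more = leaning outwards (at most 2.2). The flap is 73 mm from hinge to free edge, 218 mm wide, 3 mm thick; stiff hinge (0.5 N at the edge): it follows a push along its arc, stays where left, stops at 0
- sideflap_left_hinge (a point): middle of the hinge line of that flap, on the rim 82 mm above the carton's underside; the point's axes are parallel to the carton's when the flap is at 0
- sideflap_right (a joint): angle of the long side flap on the carton's -y side: 0 = folded down flat over the opening, 1.57 = standing upright, more = leaning outwards (at most 2.2). The flap is 73 mm from hinge to free edge, 218 mm wide, 3 mm thick; stiff hinge (0.5 N at the edge): it follows a push along its arc, stays where left, stops at 0
- sideflap_right_hinge (a point): middle of the hinge line of that flap, on the rim 82 mm above the carton's underside; the point's axes are parallel to the carton's when the flap is at 0
- shaker: bystander, to be left alone: small steel salt shaker, 40 mm wide, 64 mm tall; origin at the centre of its underside
- dip_pot: bystander, to be left alone: white ceramic dip pot, 60 mm wide, 35 mm tall; origin at the centre of its underside
- oil_bottle: bystander, to be left alone: green glass oil bottle, 62 mm wide, 220 mm tall; origin at the centre of its underside
- pepper_mill: bystander, to be left alone: dark wooden pepper mill, 54 mm wide, 163 mm tall; origin at the centre of its underside
- cheese_jar: bystander, to be left alone: glass cheese jar with steel lid, 74 mm wide, 103 mm tall; origin at the centre of its underside
- spatula: bystander, to be left alone: spatula lying on the counter; origin at its middle
There are look-alikes about, which are no part of the job. Leave any purple or red look-alike of the tin3 alone.

How it is judged:
By the outcome, as a careful person would: the job done as asked, in the order asked, and still so for the second after the job is handed in, with the robot touching nothing.
Of tin1, tin2, tin3 only 2 to 3 are there at a start; the rules pass over those that are not, and their reading is None.
At some moment in a run one of tin1, tin2, tin3 may be knocked a few centimetres aside while the robot is not near it.
It also fails if it takes over 210 s, if anything falls off the work surface, if the arm or the gripper's body presses on something with over 40 N, if the wrist force passes 120 N, or if a joint passes its speed limit or range.

### The arm

A 6-joint arm with a two-finger parallel gripper is mounted at the origin on the work surface. World frame = base frame: x ahead of the robot, y to its left, z up, the work surface at z = 0. Lengths are in m, angles in rad, forces in N, time in s.
With the tool pointing down it reaches from about 0.25 to 0.725 m from the base axis. Payload 4 kg.
Tool frame: the origin (TCP) lies on the centre line of the jaws, within the pads' length; the fingertips stand 17 mm ahead of it and the grasp point (between the pads) lies 2 mm behind it; z points along the fingers, y is the line along which they close (so a half turn about z gives the same grasp; the last joint's range is limited). The gripper opens to 85 mm and grips with 20 to 120 N. Pads are 22 mm wide; open, the fingers measure 114 mm over their backs; the gripper's body (76 mm by 85 mm) begins 54 mm behind the grasp point. The pads swing forward as they close: fully open they stand 13 mm farther back than shut.
Start: joints at [1.306, 0.241, 0.005, 1.335, 0, 1.571], TCP at [0.131, 0.483, 0.248] pointing down, gripper open.
Joint ranges: [-2.72, 2.72], [-1.05, 1.87], [-1.09, 1.28], [-1.99, 2.15], [-1.42, 1.44], [-3.14, 3.14]. Speed limits (rad/s): [2.79, 2.79, 3.14, 3.14, 3.14, 3.14].

### API

Orientations are given as a unit quaternion [x, y, z, w].
In Python, from workcell import get_obs, imaging, order gives the robot as it stands.
- The arm moves only by the tool apply_moves, never from a script. Its argument "targets" is a list that holds one entry, the list of rows, each a list of 5 numbers: the shift along the world's x, y, z in units of 40 mm (1.0 is 40 mm), then the turn about the world's z in degrees, then the gripper command: -1 is shut, 1 is fully open, values between are in proportion. In form: [[[dx, dy, dz, turn, fingers], ...]]. A call has 1 to 8 rows; each row shifts and turns the commanded pose from where the row before left it; what a row does not reach is not made up. A row lasts 1/12 s, in which the tool goes at most 41.7 mm and 7.16 degrees, less where a joint would pass 70% of its speed; a pose out of reach is approached as far as the arm can. A call is refused whole if a number of a shift passes 1 or a number of a turn 7.16, either way. A call with a gripper value outside its range is refused whole. The fingers move at their own pace and stop on an object; the grip force is fixed at half the most. Time passes only in rows, so rows that do not move let the fingers close. It gives the time, the measured TCP pose, the force, the opening and the grip force at its end, in the units of the state.
- get_obs(): the state, without advancing time (a new reading comes with each control period).
- imaging.camera(name): name is "scene" or "top" or "wrist"; returns (picture, depth): 480x640x3 uint8, blue, green, red; 480x640 float32, m along the optical axis (not along the pixel's ray), 0 where there is no reading.
- imaging.get_calibration(name): a dict with "camera_matrix" (3x3 intrinsics, pixels), "k1" (the pictures are not rectified: a ray, as slopes to the right and down, at radius r is drawn at 1 + k1 r^2 times it, then the intrinsics apply), "eye" and "rotation" of the camera in the world; the wrist camera has in their place "hand_eye" (4x4, takes a point from camera to tool coordinates, whose origin is the TCP and whose axes are the flange's). Camera axes: x right, y down, z forward; pixel columns grow to the right and rows downward; lengths in m; the calibration is good to about 2 mm. A picture is of the moment at which its call begins: read the wrist's pose just before it. get_calibration takes no time and is no camera call.
- order.job_done(): hands the job in; it is judged then, once.
The state is a dict: "clock": time; "joint_pos": joint angles; "joint_vel": joint speeds; "tau": joint torques, N m; "eef_pos": TCP position; "tool_rot": TCP orientation; "ft_force": force on the tool from outside, world axes, zero at the start; "ft_torque": the same for the moment, N m; "grip_width": finger opening in m; "grasp_force": force on a finger pad.
Only numpy, scipy, OpenCV 4.12 (cv2) and the standard library are available. Lean on these libraries where they do the work, as an engineer would, in place of code of your own. Each camera call takes 0.05 s, during which the arm holds its last target. There are 200 camera calls.

## Working session

There is one attempt and no reset: what is moved stays moved. The work goes in short steps, Python scripts to look and compute and a tool call to move; the robot and the scene stay as the last step left them, time stands still between calls to the robot, and variables do not carry over. Pictures are saved under pics/ and viewed, at most 14 in all, crops included, and the job is handed in when it is done.

Besides the shell and the picture viewer there is one more tool, called after ">>>" as name([rows], argument=value, ...), one row to a line, values as JSON. apply_moves: Moves the arm, as the interface text tells. Its arguments: {"type":"object","properties":{"targets":{"type":"array","items":{"type":"array","items":{"type":"array","items":{"type":"number"}}}}},"required":["targets"]}

```bash
mkdir -p pics
cat > h.py <<'E'
import numpy as np, cv2
from workcell import get_obs, imaging, order
def cal(n):
    c=imaging.get_calibration(n); return {k:(np.array(v) if not np.isscalar(v) else v) for k,v in c.items()}
from scipy.spatial.transform import Rotation as R
def pose(n,c,o=None):
    if 'eye' in c: return np.array(c['eye']),np.array(c['rotation'])
    o=o or get_obs(); T=R.from_quat(o['tool_rot']).as_matrix(); H=c['hand_eye']
    return np.array(o['eef_pos'])+T@H[:3,3], T@H[:3,:3]
def rays(n,px,o=None):
    c=cal(n); px=np.asarray(px,float).reshape(-1,2); K=c['camera_matrix']
    d=np.c_[(px[:,0]-K[0,2])/K[0,0],(px[:,1]-K[1,2])/K[1,1]]
    u=d.copy()
    for _ in range(15): u=d/(1+c['k1']*(u**2).sum(1,keepdims=True))
    e,Rm=pose(n,c,o); return e,np.c_[u,np.ones(len(u))]@Rm.T
def plane(n,px,z,o=None):
    e,d=rays(n,px,o); return e+d*((z-e[2])/d[:,2])[:,None]
def pix(n,P,o=None):
    c=cal(n);e,Rm=pose(n,c,o);q=(np.asarray(P,float).reshape(-1,3)-e)@Rm;u=q[:,:2]/q[:,2:]
    u=u*(1+c['k1']*(u**2).sum(1,keepdims=True));K=c['camera_matrix'];return np.c_[u[:,0]*K[0,0]+K[0,2],u[:,1]*K[1,1]+K[1,2]]
E
python3 - <<'E'
from h import *
for n in ['scene','top']:
    p,d=imaging.camera(n); cv2.imwrite(f'pics/{n}0.png',p); np.save(f'{n}0.npy',d); c=cal(n); print(n,c)
print(cal('wrist')); o=get_obs(); print(o)
E
```

```text
scene {'camera_matrix': array([[469.42539505,   0.        , 314.79393889],
       [  0.        , 469.42539505, 232.89239511],
       [  0.        ,   0.        ,   1.        ]]), 'k1': 0.02886473315512844, 'eye': array([0.90817342, 0.55179795, 1.0063493 ]), 'rotation': array([ 0.22331322,  0.91937814, -0.31400847, -0.07920683])}
top {'camera_matrix': array([[442.97699676,   0.        , 322.75625839],
       [  0.        , 442.97699676, 236.71572128],
       [  0.        ,   0.        ,   1.        ]]), 'k1': -0.009065521703886041, 'eye': array([ 0.38497054, -0.08291177,  0.93064307]), 'rotation': array([-0.70117525,  0.70652482, -0.06382727,  0.0714284 ])}
{'camera_matrix': array([[432.44923641,   0.        , 319.82191961],
       [  0.        , 432.44923641, 237.90732001],
       [  0.        ,   0.        ,   1.        ]]), 'k1': -0.10458887135734257, 'hand_eye': array([[ 4.51294047e-04, -9.53839149e-01, -3.00317621e-01,
         7.78459366e-02],
       [ 9.99999173e-01,  7.92187592e-04, -1.01334668e-03,
         4.76279157e-04],
       [ 1.20447763e-03, -3.00316916e-01,  9.53838718e-01,
        -1.24503650e-01],
       [ 0.00000000e+00,  0.00000000e+00,  0.00000000e+00,
         1.00000000e+00]])}
{'clock': 0.1, 'joint_pos': array([ 1.30598865e+00,  2.41352420e-01,  3.89297266e-03,  1.33519195e+00,
       -2.63162977e-05,  1.57080948e+00]), 'joint_vel': array([-0.00024042, -0.0017131 ,  0.00282876, -0.00043019, -0.00092955,
       -0.00020644]), 'tau': array([-1.40027769e-04, -3.73138082e+01,  2.53010416e+01,  1.08607637e-02,
       -4.10925975e-05, -5.84979873e-06]), 'eef_pos': array([0.13073446, 0.48207294, 0.24750754]), 'tool_rot': array([ 1.32023771e-01,  9.91246116e-01, -9.21156388e-04, -1.09401907e-04]), 'ft_force': array([-0.26826633, -0.30436132,  0.67926064]), 'ft_torque': array([ 0.0605732 , -0.02121604, -0.0010699 ]), 'grasp_force': 0.0, 'grip_width': 0.0855367432227953}
```

View pics/top0.png

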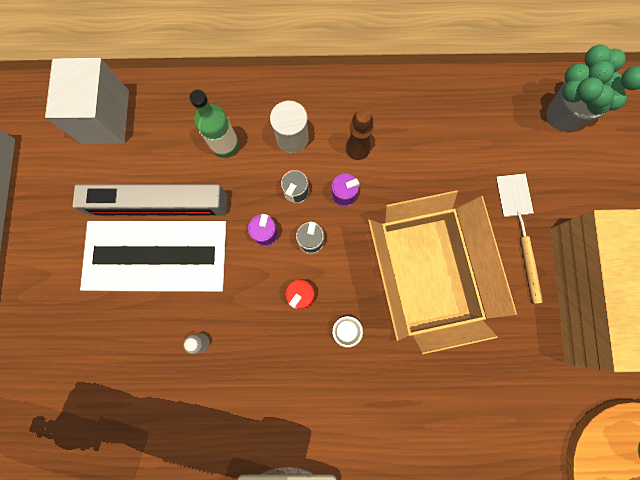

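View pics/scene0.png

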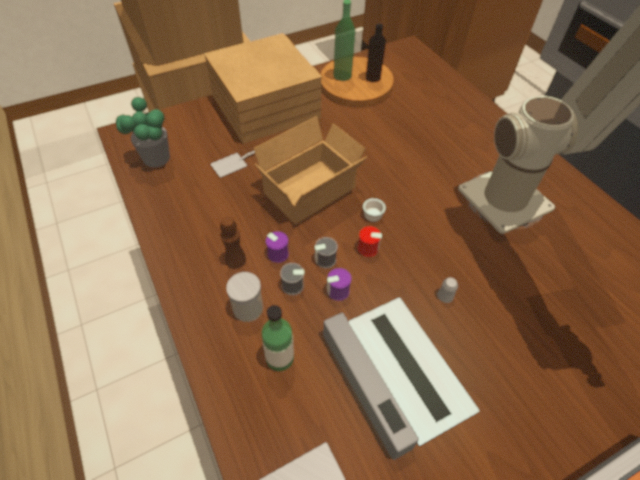

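Top view: the two steel tins are at (295,186) and (310,237). The purple (345,189), purple (263,229) and red (300,294) ones are look-alikes. The description says steel, so the two grey ones fit. The scanner band is at (153,255) with its block on the far side, and the carton is at (437,270). I'll measure and confirm in a crop.

```bash
sed -i "s/return np.array(c\['eye'\]),np.array(c\['rotation'\])/return np.array(c['eye']),R.from_quat(c['rotation']).as_matrix()/" h.py
python3 - <<'E'
from h import *
p=cv2.imread('pics/top0.png'); d=np.load('top0.npy')
def P(px):
    e,r=rays('top',px); px=np.array(px).astype(int).reshape(-1,2); return e+r*d[px[:,1],px[:,0]][:,None]
names={'t1':(300,180),'t2':(306,240),'purp1':(340,187),'purp2':(259,232),'red':(302,296),'oil':(200,98),'jar':(288,118),'mill':(360,120),'pot':(347,330),'shaker':(192,344),'plate':(100,270),'block':(150,192)}
for k,v in names.items(): print(k,P([v]).round(3), plane('top',[v],0.06).round(3))
hsv=cv2.cvtColor(p,cv2.COLOR_BGR2HSV)
# band
m=((p.max(2)<60)).astype(np.uint8); m[:240]=0;m[275:]=0;m[:,:85]=0;m[:,222:]=0
c=max(cv2.findContours(m,0,2)[0],key=cv2.contourArea)
pts=plane('top',c.reshape(-1,2),0.006)[:,:2]; r=cv2.minAreaRect((pts*1000).astype(np.float32)); print('band',r)
# plate
m=((p.min(2)>190)).astype(np.uint8); m[:215]=0;m[300:]=0;m[:,:70]=0;m[:,235:]=0
c=max(cv2.findContours(m,0,2)[0],key=cv2.contourArea)
pts=plane('top',c.reshape(-1,2),0.006)[:,:2]; r=cv2.minAreaRect((pts*1000).astype(np.float32)); print('plate',r)
# marks & lids
for k,(x,y) in {'t1':(295,184),'t2':(310,235)}.items():
    s=p[y-20:y+21,x-20:x+21]; w=(s.min(2)>200).astype(np.uint8)
    n,l,st,ce=cv2.connectedComponentsWithStats(w); print(k,st[1:],ce[1:]+[x-20,y-20])
a=cv2.resize(p[150:330,230:390],None,fx=3.3,fy=3.3,interpolation=2); cv2.imwrite('pics/crop1.png',a)
# carton: height map
e,rr=rays('top',np.stack(np.meshgrid(np.arange(640),np.arange(480)),-1).reshape(-1,2)); X=(e+rr*d.reshape(-1)[:,None]).reshape(480,640,3); np.save('X.npy',X)
for q in [(410,270),(430,270),(370,225),(398,335),(379,224),(409,333),(385,280),(440,335),(460,345),(500,335),(495,318),(515,312),(484,197),(470,270),(420,205),(456,193),(458,209),(385,207),(387,220),(423,351),(413,333)]: print(q,X[q[1],q[0]].round(3))
E
```

```text
t1 [[ 0.672 -0.028  0.062]] [[ 0.673 -0.028  0.06 ]]
t2 [[ 0.547 -0.041  0.061]] [[ 0.547 -0.041  0.06 ]]
purp1 [[ 0.657 -0.11   0.06 ]] [[ 0.657 -0.11   0.06 ]]
purp2 [[0.564 0.054 0.062]] [[0.565 0.054 0.06 ]]
red [[ 0.436 -0.033  0.06 ]] [[ 0.436 -0.033  0.06 ]]
oil [[0.771 0.137 0.221]] [[0.859 0.187 0.06 ]]
jar [[ 0.789 -0.006  0.104]] [[ 0.81  -0.002  0.06 ]]
mill [[ 0.755 -0.146  0.161]] [[ 0.804 -0.154  0.06 ]]
pot [[ 0.37  -0.122  0.006]] [[ 0.371 -0.12   0.06 ]]
shaker [[0.346 0.177 0.064]] [[0.346 0.179 0.06 ]]
plate [[0.497 0.397 0.008]] [[0.49 0.37 0.06]]
block [[0.647 0.275 0.072]] [[0.651 0.28  0.06 ]]
band ((527.9910888671875, 286.66949462890625), (258.2208557128906, 36.54990005493164), 89.04376983642578)
plate ((527.8392333984375, 285.8122863769531), (300.412109375, 148.2477569580078), 89.46198272705078)
t1 [[11 19 10 13 70]
 [30 24  1  1  1]
 [17 32  1  1  1]] [[290.38571429 189.02857143]
 [305.         188.        ]
 [292.         196.        ]]
t2 [[17  7  9 13 75]
 [32 17  1  1  1]
 [32 23  1  1  1]
 [14 32  1  1  1]
 [19 33  2  1  2]] [[311.01333333 227.6       ]
 [322.         232.        ]
 [322.         238.        ]
 [304.         247.        ]
 [309.5        248.        ]]
(410, 270) [ 0.492 -0.255  0.007]
(430, 270) [ 0.492 -0.298  0.005]
(370, 225) [ 0.558 -0.16   0.148]
(398, 335) [ 0.363 -0.204  0.143]
(379, 224) [ 0.57  -0.183  0.098]
(409, 333) [ 0.365 -0.235  0.077]
(385, 280) [ 0.459 -0.185  0.143]
(440, 335) [ 0.361 -0.289  0.095]
(460, 345) [ 0.345 -0.314  0.131]
(500, 335) [ 0.358 -0.434  0.002]
(495, 318) [ 0.392 -0.428 -0.001]
(515, 312) [ 0.401 -0.408  0.148]
(484, 197) [ 0.65  -0.424  0.001]
(470, 270) [ 0.483 -0.358  0.078]
(420, 205) [ 0.603 -0.26   0.113]
(456, 193) [ 0.621 -0.324  0.132]
(458, 209) [ 0.602 -0.34   0.085]
(385, 207) [ 0.63  -0.209  0.001]
(387, 220) [ 0.58  -0.2    0.089]
(423, 351) [ 0.335 -0.249  0.129]
(413, 333) [ 0.365 -0.243  0.077]
```

View pics/crop1.png

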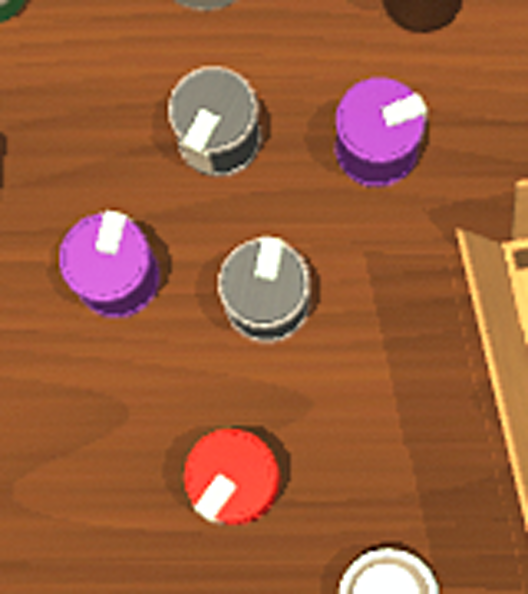

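The crop confirms it: two grey steel tins, with lids at top-image (294.5,184) and (310,236). The other three are purple or red.

Run:
```python
from h import *
X=np.load('X.npy'); p=cv2.imread('pics/top0.png')
f=lambda u,v:plane('top',[(230+u/3.3,150+v/3.3)],0.06)[0,:2]
for k,a,b in [('t1',(213,112),(195,145)),('t2',(265,283),(271,241)),('p1',(378,122),0),('p2',(105,257),0),('red',(232,474),0)]:
    c=f(*a); print(k,c.round(4), b and np.degrees(np.arctan2(*(f(*b)-c)[::-1])))
# carton: floor interior points & rim points
reg=(X[...,0]>.33)&(X[...,0]<.64)&(X[...,1]<-.15)&(X[...,1]>-.42)
m=reg&(X[...,2]>.073)&(X[...,2]<.084); q=X[m][:,:2]
r=cv2.minAreaRect((q*1000).astype(np.float32)); print('rim',m.sum(),r)
m=reg&(abs(X[...,2]-.005)<.004); m=cv2.morphologyEx(m.astype(np.uint8),2,np.ones((3,3)))
n,l,st,ce=cv2.connectedComponentsWithStats(m); i=l[270,420]; q=X[l==i][:,:2]; print('floor',st[i],cv2.minAreaRect((q*1000).astype(np.float32)))
# flaps: high edges
m=reg&(X[...,2]>.09); n,l,st,ce=cv2.connectedComponentsWithStats(m.astype(np.uint8))
for i in range(1,n):
    if st[i,4]>100:
        q=X[l==i]; t=q[q[:,2]>q[:,2].max()-.01]; c=q.mean(0); w,v=np.linalg.eigh(np.cov((q-c).T)); nn=v[:,0]; nn=nn*np.sign(nn[2]); print('flap',st[i],q[:,2].max().round(3),c.round(3),'normal',nn.round(3),'long',v[:,2].round(3),'flat?',np.sqrt(w).round(4))
```

```text
t1 [ 0.6647 -0.0169] 152.50570028897246
t2 [ 0.556  -0.0491] -8.056603508696726
p1 [ 0.6572 -0.1193] 0
p2 [0.5731 0.0485] 0
red [ 0.4409 -0.0294] 0
rim 1425 ((482.88916015625, -285.64459228515625), (228.6079559326172, 154.0704803466797), 11.745950698852539)
floor [ 387  220   83  110 6032] ((484.77813720703125, -291.58447265625), (211.14645385742188, 128.59153747558594), 11.774795532226562)
flap [ 385  190   73   30 1015] 0.138 [ 0.604 -0.26   0.115] normal [-0.924 -0.188  0.332] long [-0.202  0.979 -0.007] flat? [0.0009 0.0147 0.0396]
flap [ 459  196   58  122 3170] 0.154 [ 0.499 -0.375  0.122] normal [-0.186  0.905  0.383] long [-0.98  -0.201 -0.001] flat? [0.0011 0.0194 0.063 ]
flap [ 368  219   40  121 1381] 0.151 [ 0.462 -0.192  0.124] normal [ 0.18  -0.883  0.434] long [-0.98  -0.199  0.003] flat? [0.0007 0.0203 0.0628]
flap [ 415  323   82   31 1253] 0.133 [ 0.356 -0.31   0.112] normal [0.845 0.171 0.507] long [ 0.199 -0.98   0.   ] flat? [0.0009 0.0143 0.0396]
```

>>> apply_moves([
  [[0.74, -0.69, 0, 4.3, 1], [0.74, -0.69, 0, 4.3, 1], [0.74, -0.69, 0, 4.3, 1], [0.74, -0.69, 0, 4.3, 1], [0.74, -0.69, 0, 4.3, 1], [0.74, -0.69, 0, 4.3, 1], [0.74, -0.69, 0, 4.3, 1], [0.74, -0.69, 0, 4.3, 1]],
])

```text
clock: 0.77
eef_pos: [0.3685, 0.26, 0.2481]
tool_rot: [-0.169, 0.986, -0.0, -0.0]
ft_force: [0.8, 0.5, -0.0]
grip_width: 0.0857
grasp_force: 0.0
```

>>> apply_moves([
  [[0.74, -0.69, 0, 4.3, 1], [0.74, -0.69, 0, 4.3, 1], [0.74, -0.69, 0, 4.3, 1], [0.74, -0.69, 0, 4.3, 1], [0.74, -0.69, 0, 4.3, 1], [0.74, -0.69, 0, 4.3, 1], [0.74, -0.69, 0, 4.3, 1], [0.74, -0.69, 0, 4.3, 1]],
])

```text
clock: 1.43
eef_pos: [0.6053, 0.0392, 0.2477]
tool_rot: [-0.453, 0.892, 0.0, -0.0]
ft_force: [0.3, 1.8, -0.2]
grip_width: 0.0853
grasp_force: 0.0
```

>>> apply_moves([
  [[0.74, -0.69, -0.5, 4.3, 1], [0.74, -0.69, -0.5, 4.3, 1], [0, 0, -0.5, 0, 1], [0, 0, 0, 0, 1], [0, 0, 0, 0, 1]],
])

```text
clock: 1.85
eef_pos: [0.6576, -0.0102, 0.1889]
tool_rot: [-0.516, 0.856, 0.002, -0.002]
ft_force: [-0.3, 0.3, 0.6]
grip_width: 0.0855
grasp_force: 0.0
```

```bash
cat >> h.py <<'E'
def yaw(o):
    y=R.from_quat(o['tool_rot']).as_matrix()[:,1]; return np.degrees(np.arctan2(y[1],y[0]))
def tin(o,p,guess,z):
    "lid centre by circle of gray pixels near guess, mark direction by white blob"
    # world-rectified patch at height z, 0.5 mm/px, 100 mm
    g=(np.arange(240)-120)*.0005; xx,yy=np.meshgrid(g+guess[0],g+guess[1],indexing='ij')
    q=pix('wrist',np.c_[xx.ravel(),yy.ravel(),np.full(xx.size,z)],o).astype(np.float32).reshape(240,240,2)
    a=cv2.remap(p,q[...,0],q[...,1],1)
    h=cv2.cvtColor(a,cv2.COLOR_BGR2HSV); m=((h[...,1]<60)&(h[...,2]>60)).astype(np.uint8)
    return a,m
E
python3 - <<'E'
from h import *
o=get_obs(); p,d=imaging.camera('wrist'); np.save('w1.npy',p); print(o['eef_pos'],yaw(o))
a,m=tin(o,p,(.665,-.017),.06)
cv2.imwrite('pics/w1.png',np.hstack([cv2.resize(p,None,fx=.75,fy=.75),cv2.resize(a,(300,360)),])[:, :800])
cv2.imwrite('pics/w1p.png',a)
c=cv2.HoughCircles(cv2.cvtColor(a,6),cv2.HOUGH_GRADIENT,1,80,param1=100,param2=15,minRadius=48,maxRadius=58)
for u,v,r in c[0]: print('circle',.665+(v-120)*.0005,-.017+(u-120)*.0005,r*.5)
w=(a.min(2)>200).astype(np.uint8); n,l,st,ce=cv2.connectedComponentsWithStats(w); 
for i in range(1,n):
  if st[i,4]>100: print(st[i],ce[i])
E
```

```text
[ 0.65755624 -0.01016612  0.18893726] 152.17989287889188
circle 0.66675 -0.01775 26.5
```

View pics/w1.png

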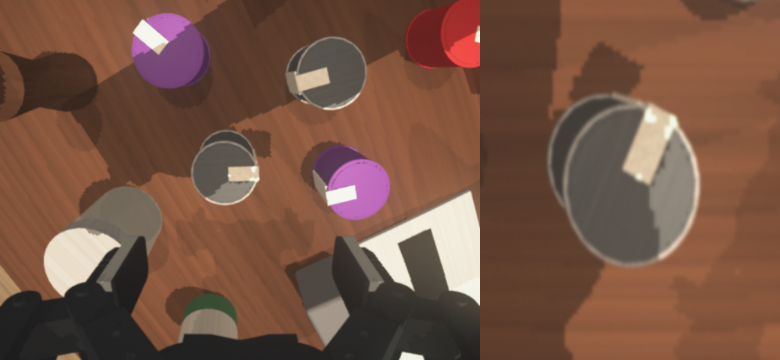

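```bash
cat >> h.py <<'E'
def look(guess,z,fn,bright=110):
    o=get_obs(); p,d=imaging.camera('wrist'); a,m=tin(o,p,guess,z); cv2.imwrite('pics/%s.png'%fn,p)
    return o,p,lid(a,guess,bright)
def lid(a,guess,bright=110):
    c=cv2.HoughCircles(cv2.cvtColor(a,6),cv2.HOUGH_GRADIENT,1,80,param1=100,param2=15,minRadius=48,maxRadius=58)
    out=[]
    for u,v,r in c[0][:3]:
        yy,xx=np.mgrid[:240,:240]; ins=np.hypot(xx-u,yy-v)<r-5
        best=0
        w=(ins&(a[...,2]>bright+30)&(a.min(2)>bright-10)).astype(np.uint8)
        n,l,st,ce=cv2.connectedComponentsWithStats(w)
        if n<2: out.append((guess[0]+(v-120)*.0005,guess[1]+(u-120)*.0005,r/2)); continue
        i=1+st[1:,4].argmax(); q=np.argwhere(l==i)
        cc=ce[i]-[u,v]
        vx=cv2.fitLine(q[:,::-1].astype(np.float32),2,0,.01,.01).ravel()
        t=np.degrees(np.arctan2(vx[0],vx[1])); t0=np.degrees(np.arctan2(cc[0],cc[1]))
        if abs((t-t0+180)%360-180)>90: t+=180
        out.append((guess[0]+(v-120)*.0005,guess[1]+(u-120)*.0005,r/2,'mark',t0,'line',t%360,st[i,4]/4))
    return out
E
python3 - <<'E'
from h import *
a=cv2.imread('pics/w1p.png'); print(lid(a,(.665,-.017)),lid(a,(.665,-.017),140)); print(a[75:85:4,144:150:2].tolist(),a[150,100:130:15].tolist())
E
```

```text
[(np.float32(0.66675), np.float32(-0.01775), np.float32(26.5), 'mark', np.float64(109.4741421207242), 'line', np.float32(23.530771), np.float64(561.75))] [(np.float32(0.66675), np.float32(-0.01775), np.float32(26.5), 'mark', np.float64(148.3111585710389), 'line', np.float32(154.83115), np.float64(241.0))]
[[[163, 195, 218], [157, 187, 213], [151, 180, 208]], [[169, 201, 222], [166, 198, 220], [165, 196, 218]], [[167, 199, 221], [170, 202, 222], [183, 213, 227]]] [[76, 82, 87], [77, 84, 90]]
```

>>> apply_moves([
  [[0.23, -0.19, 0, 0, 1], [0, 0, -0.8, 0, 1], [0, 0, -0.8, 0, 1], [0, 0, -0.8, 0, 1], [0, 0, -0.8, 0, 1], [0, 0, -0.48, 0, 1], [0, 0, 0, 0, 1], [0, 0, 0, 0, 1]],
])

```text
clock: 2.57
eef_pos: [0.6681, -0.0163, 0.0456]
tool_rot: [-0.517, 0.856, -0.0, 0.0]
ft_force: [0.3, 0.5, 0.5]
grip_width: 0.0855
grasp_force: 0.0
```

>>> apply_moves([
  [[0, 0, 0, 0, -1], [0, 0, 0, 0, -1], [0, 0, 0, 0, -1], [0, 0, 0, 0, -1], [0, 0, 0, 0, -1], [0, 0, 0, 0, -1], [0, 0, 0, 0, -1], [0, 0, 0, 0, -1]],
])

```text
clock: 3.23
eef_pos: [0.6703, -0.0174, 0.0477]
tool_rot: [-0.517, 0.856, -0.001, 0.003]
ft_force: [-0.5, 0.7, 6.2]
grip_width: 0.0516
grasp_force: 63.4
```

>>> apply_moves([
  [[0, 0, 0.5, 0, -1], [0, 0, 0.8, 0, -1], [0, 0, 0.8, 0, -1], [0, 0, 0.8, 0, -1], [0, 0, 0.8, 0, -1], [-0.16, 0.4, 0, -6.9, -1], [-0.16, 0.4, 0, -6.9, -1], [-0.16, 0.4, 0, -6.9, -1]],
])

```text
clock: 3.9
eef_pos: [0.6494, 0.0305, 0.1941]
tool_rot: [-0.351, 0.936, -0.0, 0.001]
ft_force: [-0.0, 0.1, -2.6]
grip_width: 0.0517
grasp_force: 63.3
```

>>> apply_moves([
  [[-0.16, 0.4, 0, -6.9, -1], [-0.16, 0.4, 0, -6.9, -1], [-0.16, 0.4, 0, -6.9, -1], [-0.16, 0.4, 0, -6.9, -1], [-0.16, 0.4, 0, -6.9, -1], [-0.16, 0.4, 0, -6.9, -1], [-0.16, 0.4, 0, -6.9, -1], [-0.16, 0.4, 0, -6.9, -1]],
])

```text
clock: 4.57
eef_pos: [0.5975, 0.1591, 0.1929]
tool_rot: [0.122, 0.993, 0.0, 0.0]
ft_force: [-0.1, -0.7, -1.3]
grip_width: 0.0512
grasp_force: 63.2
```

>>> apply_moves([
  [[-0.16, 0.4, 0, -6.9, -1], [-0.16, 0.4, 0, -6.9, -1], [-0.16, 0.4, 0, -6.9, -1], [-0.16, 0.4, 0, -6.9, -1], [-0.16, 0.4, 0, -6.9, -1], [-0.16, 0.4, 0, -6.9, -1], [-0.16, 0.4, 0, -6.9, -1], [-0.16, 0.4, 0, -6.9, -1]],
])

```text
clock: 5.23
eef_pos: [0.5463, 0.2871, 0.1929]
tool_rot: [0.568, 0.823, 0.0, 0.0]
ft_force: [0.7, -0.3, -2.1]
grip_width: 0.0513
grasp_force: 63.2
```

>>> apply_moves([
  [[-0.16, 0.4, 0, -6.9, -1], [-0.16, 0.4, 0, -6.9, -1], [-0.16, 0.4, 0, -6.9, -1], [0, 0, 0, 0, -1], [0, 0, 0, 0, -1], [0, 0, 0, 0, -1]],
])

```text
clock: 5.73
eef_pos: [0.5276, 0.334, 0.1925]
tool_rot: [0.704, 0.71, 0.0, 0.0]
ft_force: [-1.0, 0.3, -2.2]
grip_width: 0.0512
grasp_force: 63.2
```

Run:
```python
from h import *
o=get_obs(); print(o['eef_pos'],yaw(o),o['joint_pos'].round(2),o['ft_force'],o['grip_width'])
p,d=imaging.camera('wrist'); cv2.imwrite('pics/w2.png',p)
```

```text
[0.52759578 0.33401145 0.19250363] 0.5070660951493408 [ 0.56  0.52  0.26  1.32 -0.    2.13] [-0.97029413  0.29392745 -2.17790051] 0.05122363053462838
```

View pics/w2.png

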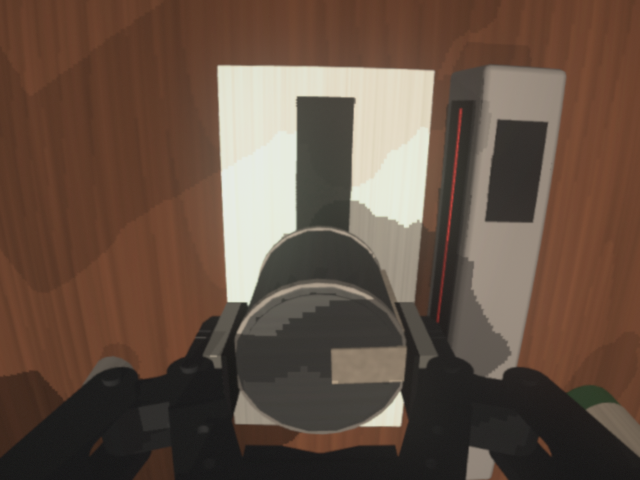

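Wrist view: the tin is held with its lid centre at (321,357). The mark runs right (333,366)→(404,362) towards the block, and the band's centre line is at column 324. It is well lined up, so I'll lower it.

>>> apply_moves([
  [[0, 0, -0.7, -1, -1], [0, 0, -0.7, 0, -1], [0, 0, -0.7, 0, -1], [0, 0, -0.7, 0, -1], [0, 0, -0.4, 0, -1], [0, 0, -0.2, 0, -1], [0, 0, 0, 0, -1], [0, 0, 0, 0, -1]],
])

```text
clock: 6.45
eef_pos: [0.5283, 0.3339, 0.0567]
tool_rot: [0.711, 0.703, 0.0, 0.0]
ft_force: [-0.7, -0.4, -1.4]
grip_width: 0.0516
grasp_force: 63.5
```

>>> apply_moves([
  [[0, 0, -0.05, 0, -1], [0, 0, 0, 0, -1], [0, 0, 0, 0, -1], [0, 0, 0, 0, -1]],
])

```text
clock: 6.78
eef_pos: [0.5278, 0.3346, 0.0547]
tool_rot: [0.711, 0.704, 0.0, 0.0]
ft_force: [0.1, -0.9, -2.2]
grip_width: 0.0518
grasp_force: 63.5
```

>>> apply_moves([
  [[0, 0, -0.03, 0, -1], [0, 0, 0, 0, -1], [0, 0, 0, 0, -1]],
])

```text
clock: 7.03
eef_pos: [0.5279, 0.3348, 0.0537]
tool_rot: [0.711, 0.704, 0.001, 0.0]
ft_force: [-0.4, -0.6, 1.2]
grip_width: 0.0513
grasp_force: 63.7
```

>>> apply_moves([
  [[0, 0, 0, 0, 0.2], [0, 0, 0, 0, 0.7], [0, 0, 0, 0, 1], [0, 0, 0, 0, 1], [0, 0, 0, 0, 1], [0, 0, 0.6, 0, 1], [0, 0, 0.9, 0, 1], [0, 0, 0.9, 0, 1]],
])

```text
clock: 7.7
eef_pos: [0.5263, 0.3337, 0.1483]
tool_rot: [0.711, 0.704, -0.002, -0.0]
ft_force: [1.6, 1.0, -0.5]
grip_width: 0.0853
grasp_force: 0.0
```

>>> apply_moves([
  [[0, 0, 0.9, 0, 1], [0.07, -0.96, 0, -0.7, 1], [0.07, -0.96, 0, -0.7, 1], [0.07, -0.96, 0, -0.7, 1], [0.07, -0.96, 0, -0.7, 1], [0.07, -0.96, 0, -0.7, 1], [0.07, -0.96, 0, -0.7, 1], [0.07, -0.96, 0, -0.7, 1]],
])

```text
clock: 8.37
eef_pos: [0.5469, 0.0639, 0.1851]
tool_rot: [0.74, 0.672, 0.0, 0.0]
ft_force: [1.1, 0.4, -0.1]
grip_width: 0.0853
grasp_force: 0.0
```

>>> apply_moves([
  [[0.07, -0.96, 0, -0.7, 1], [0.07, -0.96, 0, -0.7, 1], [0.07, -0.96, 0, -0.7, 1], [0, 0, 0, 0, 1], [0, 0, 0, 0, 1], [0, 0, 0, 0, 1]],
])

```text
clock: 8.87
eef_pos: [0.5553, -0.0496, 0.1848]
tool_rot: [0.752, 0.659, 0.0, -0.0]
ft_force: [-0.3, 0.0, -0.0]
grip_width: 0.0849
grasp_force: 0.0
```

Run:
```python
from h import *
for b in [140]:
    o,p,r=look((.556,-.049),.06,'w3',b); print(o['eef_pos'],yaw(o),r)
a,m=tin(o,p,(.556,-.049),.06); t,d=imaging.camera('top'); cv2.imwrite('pics/top3.png',t)
cv2.imwrite('pics/w3c.png',np.hstack([cv2.resize(p,(480,360)),cv2.resize(a,(300,360))]))
```

```text
[ 0.55533799 -0.04955408  0.18483943] -7.609091300784387 [(np.float32(0.55625), np.float32(-0.04775), np.float32(25.15), 'mark', np.float64(81.17170531321764), 'line', np.float32(351.3169), np.float64(1142.25))]
```

View pics/w3c.png

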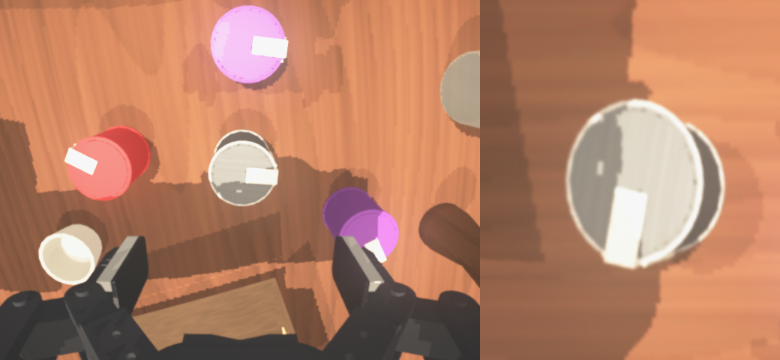

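The grey tin lies at (243,173) in the left half, with its mark at about -8°. Grasping it.

>>> apply_moves([
  [[0.02, 0.05, 0, 0, 1], [0, 0, -0.8, 0, 1], [0, 0, -0.8, 0, 1], [0, 0, -0.8, 0, 1], [0, 0, -0.8, 0, 1], [0, 0, -0.35, 0, 1], [0, 0, 0, 0, 1], [0, 0, 0, 0, 1]],
])

```text
clock: 9.63
eef_pos: [0.5557, -0.0463, 0.0424]
tool_rot: [0.752, 0.66, -0.001, -0.001]
ft_force: [1.1, 0.8, -0.6]
grip_width: 0.0857
grasp_force: 0.0
```

>>> apply_moves([
  [[0, 0, 0, 0, -1], [0, 0, 0, 0, -1], [0, 0, 0, 0, -1], [0, 0, 0, 0, -1], [0, 0, 0, 0, -1], [0, 0, 0, 0, -1], [0, 0, 0, 0, -1], [0, 0, 0, 0, -1]],
])

```text
clock: 10.3
eef_pos: [0.558, -0.0475, 0.0452]
tool_rot: [0.752, 0.659, 0.002, 0.001]
ft_force: [-0.7, 1.2, 6.2]
grip_width: 0.0513
grasp_force: 63.1
```

>>> apply_moves([
  [[0, 0, 0.5, 0, -1], [0, 0, 0.9, 0, -1], [0, 0, 0.9, 0, -1], [0, 0, 0.9, 0, -1], [0, 0, 0.6, 0, -1], [0, 0, 0, 0, -1], [0, 0, 0, 0, -1]],
])

```text
clock: 10.88
eef_pos: [0.5573, -0.0478, 0.197]
tool_rot: [0.752, 0.659, 0.002, 0.002]
ft_force: [0.2, 0.8, -1.9]
grip_width: 0.0513
grasp_force: 63.4
```

>>> apply_moves([
  [[-0.09, 0.89, 0, 0.9, -1], [-0.09, 0.89, 0, 0.9, -1], [-0.09, 0.89, 0, 0.9, -1], [-0.1, 0.89, 0, 0.9, -1], [-0.1, 0.89, 0, 0.9, -1], [-0.09, 0.89, 0, 0.9, -1], [-0.1, 0.89, 0, 0.9, -1], [-0.09, 0.89, 0, 0.9, -1]],
])

```text
clock: 11.55
eef_pos: [0.5244, 0.2382, 0.1924]
tool_rot: [0.709, 0.705, -0.002, -0.001]
ft_force: [0.4, -0.1, -2.1]
grip_width: 0.0514
grasp_force: 63.4
```

>>> apply_moves([
  [[0, 0, 0, 0, -1], [0, 0, -0.8, 0, -1], [0, 0, -0.8, 0, -1], [0, 0, -0.8, 0, -1], [0, 0, -0.7, 0, -1], [0, 0, -0.4, 0, -1], [0, 0, -0.1, 0, -1], [0, 0, 0, 0, -1]],
])

```text
clock: 12.22
eef_pos: [0.5235, 0.2359, 0.0491]
tool_rot: [0.709, 0.705, -0.003, -0.001]
ft_force: [0.4, 0.8, -2.6]
grip_width: 0.0515
grasp_force: 68.2
```

>>> apply_moves([
  [[0, 0, 0, 0, -1], [0, 0, -0.03, 0, -1], [0, 0, 0, 0, -1], [0, 0, 0, 0, -1]],
])

```text
clock: 12.55
eef_pos: [0.5259, 0.2368, 0.049]
tool_rot: [0.709, 0.705, -0.001, -0.0]
ft_force: [-0.3, -0.1, -1.9]
grip_width: 0.0516
grasp_force: 68.6
```

>>> apply_moves([
  [[0, 0, -0.03, 0, -1], [0, 0, 0, 0, -1], [0, 0, 0, 0, -1]],
])

```text
clock: 12.8
eef_pos: [0.526, 0.2369, 0.0489]
tool_rot: [0.709, 0.705, -0.0, -0.0]
ft_force: [-2.7, -2.0, 4.3]
grip_width: 0.0513
grasp_force: 69.2
```

>>> apply_moves([
  [[0, 0, -0.03, 0, -1], [0, 0, 0, 0, -1], [0, 0, 0, 0, -1]],
])

```text
clock: 13.05
eef_pos: [0.526, 0.2369, 0.0489]
tool_rot: [0.709, 0.705, -0.0, 0.0]
ft_force: [-5.2, -2.6, 11.7]
grip_width: 0.0517
grasp_force: 69.9
```

>>> apply_moves([
  [[0, 0, 0.06, 0, -1], [0, 0, 0, 0, 0.2], [0, 0, 0, 0, 0.7], [0, 0, 0, 0, 1], [0, 0, 0, 0, 1], [0, 0, 0, 0, 1], [0, 0, 0.6, 0, 1], [0, 0, 0.9, 0, 1]],
])

```text
clock: 13.72
eef_pos: [0.5233, 0.2359, 0.1062]
tool_rot: [0.709, 0.705, -0.004, -0.002]
ft_force: [1.4, -0.7, 0.5]
grip_width: 0.0854
grasp_force: 0.0
```

>>> apply_moves([
  [[0, 0, 0.9, 0, 1], [0, 0, 0.9, 0, 1], [-0.4, 0.1, 0.8, 0, 1], [-0.4, 0.1, 0.8, 0, 1], [-0.3, 0, 0.6, 0, 1], [0, 0, 0, 0, 1], [0, 0, 0, 0, 1]],
])

```text
clock: 14.3
eef_pos: [0.4829, 0.2459, 0.2719]
tool_rot: [0.709, 0.705, 0.002, 0.001]
ft_force: [-0.5, 0.2, -0.7]
grip_width: 0.0853
grasp_force: 0.0
```

Run:
```python
from h import *
o,p,r=look((.526,.236),.066,'w4',150); print(o['eef_pos'],yaw(o),r)
a,m=tin(o,p,(.526,.236),.066); b,m=tin(o,p,(.526,.335),.066); print(lid(b,(.526,.335),150))
cv2.imwrite('pics/w4c.png',np.hstack([cv2.resize(p,(320,240)),a,b]))
```

```text
[0.48288864 0.24586672 0.27193623] -0.3303582818866331 [(np.float32(0.52625), np.float32(0.23625), np.float32(25.95), 'mark', np.float64(3.971366188154361), 'line', np.float32(340.7076), np.float64(137.0))]
[(np.float32(0.52725005), np.float32(0.33475), np.float32(26.5), 'mark', np.float64(5.370204472545203), 'line', np.float32(1.6428696), np.float64(242.0))]
```

View pics/w4c.png

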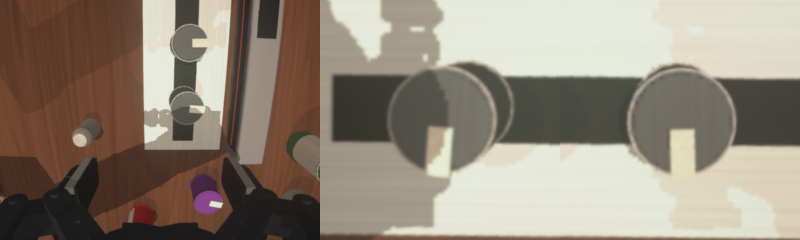

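Both tins stand on the band with their marks squarely towards the block (strips at (439,152) and (682,153) below their lid centres). Now I'll dwell.

>>> apply_moves([
  [[0, 0, 0, 0, 1], [0, 0, 0, 0, 1], [0, 0, 0, 0, 1], [0, 0, 0, 0, 1], [0, 0, 0, 0, 1], [0, 0, 0, 0, 1], [0, 0, 0, 0, 1], [0, 0, 0, 0, 1]],
])

```text
clock: 15.02
eef_pos: [0.4823, 0.2452, 0.2697]
tool_rot: [0.709, 0.705, -0.0, 0.0]
ft_force: [0.4, 0.6, -0.6]
grip_width: 0.0853
grasp_force: 0.0
```

>>> apply_moves([
  [[0, 0, 0, 0, 1], [0, 0, 0, 0, 1], [0, 0, 0, 0, 1], [0, 0, 0, 0, 1], [0, 0, 0, 0, 1], [0, 0, 0, 0, 1], [0, 0, 0, 0, 1], [0, 0, 0, 0, 1]],
])

```text
clock: 15.68
eef_pos: [0.4823, 0.2452, 0.2698]
tool_rot: [0.709, 0.705, 0.0, 0.0]
ft_force: [-0.0, 0.7, 0.5]
grip_width: 0.0854
grasp_force: 0.0
```

Run:
```python
from h import *
o,p,r=look((.526,.236),.066,'w5',150); print(o['clock'],o['eef_pos'],r)
b,m=tin(o,p,(.526,.335),.066); print(lid(b,(.526,.335),150))
t,d=imaging.camera('top'); cv2.imwrite('pics/top5.png',t); t0=cv2.imread('pics/top3.png')
print(np.abs(t.astype(int)-t0).max(2)[120:350,230:400].__gt__(60).sum())
```

```text
15.6833 [0.48228929 0.24523381 0.26981206] [(np.float32(0.52625), np.float32(0.23575), np.float32(26.5), 'mark', np.float64(4.781385505538777), 'line', np.float32(341.11658), np.float64(151.5))]
[(np.float32(0.52575004), np.float32(0.33625), np.float32(26.5), 'mark', np.float64(-0.2853153624176004), 'line', np.float32(1.1586366), np.float64(226.0))]
28885
```

>>> apply_moves([
  [[0.6, -0.12, 0, 0, 1], [0.5, -0.11, 0, 0, 1], [0, 0, -0.9, 0, 1], [0, 0, -0.9, 0, 1], [0, 0, -0.9, 0, 1], [0, 0, -0.9, 0, 1], [0, 0, -0.9, 0, 1], [0, 0, -0.5, 0, 1]],
])

```text
clock: 16.45
eef_pos: [0.5238, 0.2349, 0.0654]
tool_rot: [0.709, 0.705, -0.003, -0.001]
ft_force: [-0.9, -0.0, -0.1]
grip_width: 0.0852
grasp_force: 0.0
```

>>> apply_moves([
  [[0, 0, -0.4, 0, 1], [0, 0, 0, 0, 1], [0, 0, 0, 0, 1]],
])

```text
clock: 16.7
eef_pos: [0.5256, 0.2357, 0.053]
tool_rot: [0.709, 0.705, -0.001, -0.0]
ft_force: [0.3, 0.4, -0.0]
grip_width: 0.0851
grasp_force: 0.0
```

>>> apply_moves([
  [[0, 0, 0, 0, -1], [0, 0, 0, 0, -1], [0, 0, 0, 0, -1], [0, 0, 0, 0, -1], [0, 0, 0, 0, -1], [0, 0, 0, 0, -1], [0, 0, 0, 0, -1], [0, 0, 0, 0, -1]],
])

```text
clock: 17.37
eef_pos: [0.5278, 0.2367, 0.056]
tool_rot: [0.709, 0.705, 0.002, 0.001]
ft_force: [-0.3, -0.3, 6.9]
grip_width: 0.0515
grasp_force: 63.2
```

>>> apply_moves([
  [[0, 0, 0.6, 0, -1], [0, 0, 0.9, 0, -1], [0, 0, 0.9, 0, -1], [0, 0, 0.9, 0, -1], [0, 0, 0.9, 0, -1], [0, 0, 0.6, 0, -1], [0, 0, 0, 0, -1], [0, 0, 0, 0, -1]],
])

```text
clock: 18.03
eef_pos: [0.527, 0.2364, 0.2476]
tool_rot: [0.709, 0.705, 0.002, 0.001]
ft_force: [-0.8, -0.1, -2.8]
grip_width: 0.0515
grasp_force: 63.4
```

>>> apply_moves([
  [[-0.155, -0.89, 0, -5.2, -1], [-0.155, -0.89, 0, -5.2, -1], [-0.155, -0.89, 0, -5.2, -1], [-0.155, -0.89, 0, -5.2, -1], [-0.155, -0.89, 0, -5.2, -1], [-0.155, -0.89, 0, -5.2, -1], [-0.155, -0.89, 0, -5.2, -1], [-0.155, -0.89, 0, -5.2, -1]],
])

```text
clock: 18.7
eef_pos: [0.4745, -0.0502, 0.2435]
tool_rot: [0.914, 0.405, -0.002, -0.001]
ft_force: [0.1, -0.6, -1.9]
grip_width: 0.0515
grasp_force: 63.4
```

>>> apply_moves([
  [[-0.155, -0.89, 0, -5.2, -1], [-0.155, -0.89, 0, -5.2, -1], [-0.155, -0.89, 0, -5.2, -1], [-0.155, -0.89, 0, -5.2, -1], [-0.155, -0.89, 0, -5.2, -1], [-0.155, -0.89, 0, -5.2, -1], [-0.155, -0.89, 0, -5.2, -1], [0, 0, 0, 0, -1]],
])

```text
clock: 19.37
eef_pos: [0.4308, -0.3032, 0.243]
tool_rot: [0.995, 0.096, -0.002, 0.0]
ft_force: [0.0, 0.1, -2.3]
grip_width: 0.0514
grasp_force: 63.7
```

>>> apply_moves([
  [[0, 0, 0, 0, -1], [0, 0, 0, 0, -1]],
])

```text
clock: 19.53
eef_pos: [0.4322, -0.2973, 0.2437]
tool_rot: [0.995, 0.101, -0.002, -0.002]
ft_force: [0.2, 0.1, -2.6]
grip_width: 0.0513
grasp_force: 63.7
```

Run:
```python
from h import *
o=get_obs(); print(o['eef_pos'],yaw(o),o['joint_pos'].round(2)); p,d=imaging.camera('wrist'); cv2.imwrite('pics/w6.png',p)
```

```text
[ 0.43217475 -0.29728065  0.24374398] -78.3813030494509 [-0.6   0.29  0.07  1.35  0.    2.34]
```

View pics/w6.png

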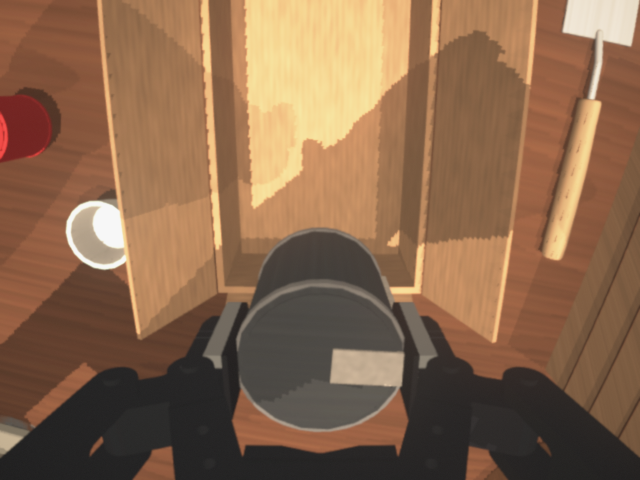

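The tin is centred between the side walls (rim columns 222 to 418, lid at 321). I'll check the near rim at row 290 and the far end of the carton.

Run:
```python
from h import *
q=plane('wrist',[(222,288),(418,290),(210,60),(435,60)],.078); print(q.round(4)); 
u=np.array([np.cos(np.radians(11.7)),np.sin(np.radians(11.7))]); c=np.array([.484,-.287])
print([( (x[:2]-c)@u, (x[:2]-c)@[-u[1],u[0]]) for x in q])
```

```text
[[ 0.3641 -0.2363  0.078 ]
 [ 0.392  -0.3782  0.078 ]
 [ 0.5191 -0.2063  0.078 ]
 [ 0.5483 -0.3469  0.078 ]]
[(np.float64(-0.10713038712646544), np.float64(0.07395537074622754)), (np.float64(-0.10861044607317671), np.float64(-0.07064317010029825)), (np.float64(0.05077391946445628), np.float64(0.07194356221400004)), (np.float64(0.0508567118450138), np.float64(-0.07166012375838068))]
```

>>> apply_moves([
  [[0.05, 0, -0.8, 0, -1], [0, 0, -0.8, 0, -1], [0, 0, -0.8, 0, -1], [0, 0, -0.8, 0, -1], [0, 0, -0.8, 0, -1], [0, 0, -0.4, 0, -1], [0, 0, -0.15, 0, -1], [0, 0, 0, 0, -1]],
])

```text
clock: 20.25
eef_pos: [0.4344, -0.2958, 0.062]
tool_rot: [0.995, 0.103, -0.002, -0.001]
ft_force: [-0.2, -0.1, -1.8]
grip_width: 0.0515
grasp_force: 63.8
```

>>> apply_moves([
  [[0, 0, 0, 0, -1], [0, 0, -0.05, 0, -1], [0, 0, 0, 0, -1], [0, 0, 0, 0, -1]],
])

```text
clock: 20.58
eef_pos: [0.4361, -0.2984, 0.0631]
tool_rot: [0.995, 0.101, 0.001, 0.001]
ft_force: [0.2, -0.4, -1.9]
grip_width: 0.0513
grasp_force: 63.8
```

>>> apply_moves([
  [[0, 0, -0.1, 0, -1], [0, 0, 0, 0, -1], [0, 0, 0, 0, -1]],
])

```text
clock: 20.83
eef_pos: [0.4351, -0.298, 0.0577]
tool_rot: [0.995, 0.101, -0.0, -0.0]
ft_force: [-0.1, 0.3, -2.5]
grip_width: 0.0516
grasp_force: 63.8
```

>>> apply_moves([
  [[0, 0, -0.04, 0, -1], [0, 0, 0, 0, -1], [0, 0, 0, 0, -1]],
])

```text
clock: 21.08
eef_pos: [0.4352, -0.298, 0.056]
tool_rot: [0.995, 0.101, -0.0, -0.0]
ft_force: [0.0, -0.3, -2.1]
grip_width: 0.0515
grasp_force: 63.8
```

>>> apply_moves([
  [[0, 0, -0.03, 0, -1], [0, 0, 0, 0, -1], [0, 0, 0, 0, -1]],
])

```text
clock: 21.33
eef_pos: [0.4354, -0.2981, 0.0551]
tool_rot: [0.995, 0.101, 0.0, 0.0]
ft_force: [-0.0, -0.4, -1.6]
grip_width: 0.0515
grasp_force: 63.9
```

>>> apply_moves([
  [[0, 0, -0.03, 0, -1], [0, 0, 0, 0, -1], [0, 0, 0, 0, 0.5], [0, 0, 0, 0, 0.5], [0, 0, 0, 0, 0.5], [0, 0, 0, 0, 0.5], [0, 0, 0.5, 0, 0.5], [0, 0, 0.9, 0, 0.5]],
])

```text
clock: 22.0
eef_pos: [0.4323, -0.2959, 0.1061]
tool_rot: [0.995, 0.101, -0.004, -0.003]
ft_force: [0.3, -1.1, 0.3]
grip_width: 0.064
grasp_force: 0.0
```

>>> apply_moves([
  [[0, 0, 0.9, 0, 0.5], [0, 0, 0.9, 0, 0.5], [0, 0, 0.9, 0, 1], [0, 0, 0.6, 0, 1], [0.14, 0.98, 0, 4.9, 1], [0.14, 0.98, 0, 4.9, 1], [0.14, 0.98, 0, 4.9, 1], [0.14, 0.98, 0, 4.9, 1]],
])

```text
clock: 22.67
eef_pos: [0.4576, -0.1399, 0.2419]
tool_rot: [0.963, 0.27, 0.0, 0.0]
ft_force: [0.9, -0.3, -0.6]
grip_width: 0.0855
grasp_force: 0.0
```

>>> apply_moves([
  [[0.14, 0.98, 0, 4.9, 1], [0.14, 0.98, 0, 4.9, 1], [0.14, 0.98, 0, 4.9, 1], [0.14, 0.98, 0, 4.9, 1], [0.14, 0.98, 0, 4.9, 1], [0.14, 0.98, 0, 4.9, 1], [0.14, 0.98, 0, 4.9, 1], [0.14, 0.98, 0, 4.9, 1]],
])

```text
clock: 23.33
eef_pos: [0.5024, 0.1745, 0.2418]
tool_rot: [0.816, 0.578, 0.0, 0.0]
ft_force: [0.4, 1.0, -0.5]
grip_width: 0.0852
grasp_force: 0.0
```

>>> apply_moves([
  [[0.14, 0.98, 0, 4.9, 1], [0.14, 0.98, 0, 4.9, 1], [0.14, 0.98, 0, 4.9, 1], [0.14, 0.98, 0, 4.9, 1], [0, 0.2, -0.5, 0, 1], [0, 0, -0.5, 0, 1], [0, 0, 0, 0, 1], [0, 0, 0, 0, 1]],
])

```text
clock: 24.0
eef_pos: [0.5238, 0.3368, 0.2002]
tool_rot: [0.707, 0.707, -0.002, -0.0]
ft_force: [0.0, 0.5, 0.0]
grip_width: 0.0855
grasp_force: 0.0
```

Run:
```python
from h import *
o,p,r=look((.526,.335),.066,'w7',150); print(o['clock'],o['eef_pos'],yaw(o),r)
t,d=imaging.camera('top'); cv2.imwrite('pics/top7.png',t)
a,_=tin(o,p,(.526,.335),.066)
cv2.imwrite('pics/w7c.png',np.hstack([cv2.resize(p,(400,300)),cv2.resize(t[180:360,360:530],None,fx=300/180,fy=300/180)]))
```

```text
24.0 [0.52383918 0.33677265 0.20016651] 0.049715628889631776 [(np.float32(0.52725005), np.float32(0.33525002), np.float32(26.5), 'mark', np.float64(15.87656556052891), 'line', np.float32(17.800173), np.float64(128.5))]
```

View pics/w7c.png

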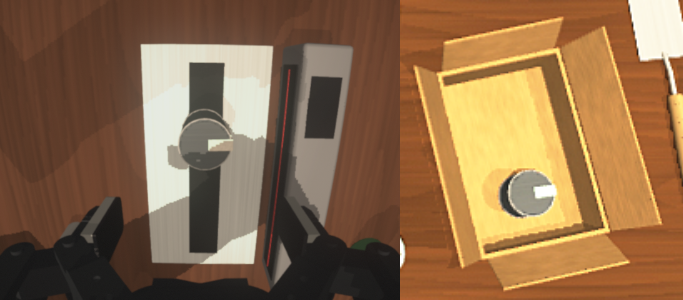

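Tin A stands in the carton's near half, at (528,193). Tin B is still on the band at (206,148). Grasping B.

>>> apply_moves([
  [[0.05, -0.03, -0.8, 0, 1], [0, 0, -0.8, 0, 1], [0, 0, -0.8, 0, 1], [0, 0, -0.8, 0, 1], [0, 0, -0.4, 0, 1], [0, 0, -0.1, 0, 1], [0, 0, 0, 0, 1], [0, 0, 0, 0, 1]],
])

```text
clock: 24.77
eef_pos: [0.5285, 0.3364, 0.056]
tool_rot: [0.707, 0.707, 0.002, 0.0]
ft_force: [0.1, 0.1, 0.5]
grip_width: 0.0852
grasp_force: 0.0
```

>>> apply_moves([
  [[0, 0, 0, 0, -1], [0, 0, 0, 0, -1], [0, 0, 0, 0, -1], [0, 0, 0, 0, -1], [0, 0, 0, 0, -1], [0, 0, 0, 0, -1], [0, 0, 0, 0, -1], [0, 0, 0, 0, -1]],
])

```text
clock: 25.43
eef_pos: [0.5283, 0.3369, 0.0561]
tool_rot: [0.707, 0.707, 0.002, 0.001]
ft_force: [-0.2, -0.5, 6.5]
grip_width: 0.0516
grasp_force: 63.5
```

>>> apply_moves([
  [[0, 0, 0.6, 0, -1], [0, 0, 0.9, 0, -1], [0, 0, 0.9, 0, -1], [0, 0, 0.9, 0, -1], [0, 0, 0.9, 0, -1], [0, 0, 0.6, 0, -1], [0, 0, 0, 0, -1], [0, 0, 0, 0, -1]],
])

```text
clock: 26.1
eef_pos: [0.5275, 0.3365, 0.2475]
tool_rot: [0.707, 0.707, 0.002, 0.0]
ft_force: [-0.8, 0.8, -3.1]
grip_width: 0.0513
grasp_force: 63.3
```

>>> apply_moves([
  [[0.01, -0.9, 0, -4.6, -1], [0.01, -0.9, 0, -4.6, -1], [0.01, -0.9, 0, -4.6, -1], [0.01, -0.9, 0, -4.6, -1], [0.01, -0.9, 0, -4.6, -1], [0.01, -0.9, 0, -4.6, -1], [0.01, -0.9, 0, -4.6, -1], [0.01, -0.9, 0, -4.6, -1]],
])

```text
clock: 26.77
eef_pos: [0.5282, 0.0463, 0.243]
tool_rot: [0.895, 0.446, -0.002, -0.001]
ft_force: [0.7, 0.3, -2.4]
grip_width: 0.051
grasp_force: 63.3
```

>>> apply_moves([
  [[0.01, -0.9, 0, -4.6, -1], [0.01, -0.9, 0, -4.6, -1], [0.01, -0.9, 0, -4.6, -1], [0.01, -0.9, 0, -4.6, -1], [0.01, -0.9, 0, -4.6, -1], [0.01, -0.9, 0, -4.6, -1], [0.01, -0.9, 0, -4.6, -1], [0.01, -0.9, 0, -4.6, -1]],
])

```text
clock: 27.43
eef_pos: [0.5317, -0.2411, 0.2428]
tool_rot: [0.99, 0.141, -0.002, -0.001]
ft_force: [-0.5, 0.9, -2.4]
grip_width: 0.0514
grasp_force: 63.3
```

>>> apply_moves([
  [[0, -0.9, 0, -4.7, -1], [0, 0, 0, 0, -1], [0, 0, 0, 0, -1], [0, 0, 0, 0, -1], [0, 0, 0, 0, -1]],
])

```text
clock: 27.85
eef_pos: [0.5327, -0.2746, 0.2443]
tool_rot: [0.995, 0.103, -0.001, -0.001]
ft_force: [-0.2, -1.1, -2.9]
grip_width: 0.0511
grasp_force: 63.6
```

>>> apply_moves([
  [[0, -0.05, -0.8, 0, -1], [0, 0, -0.8, 0, -1], [0, 0, -0.8, 0, -1], [0, 0, -0.8, 0, -1], [0, 0, -0.8, 0, -1], [0, 0, -0.5, 0, -1], [0, 0, -0.15, 0, -1], [0, 0, 0, 0, -1]],
])

```text
clock: 28.52
eef_pos: [0.5319, -0.2757, 0.058]
tool_rot: [0.995, 0.103, -0.002, -0.001]
ft_force: [0.2, -0.4, -1.9]
grip_width: 0.0517
grasp_force: 63.9
```

>>> apply_moves([
  [[0, 0, 0, 0, -1], [0, 0, -0.05, 0, -1], [0, 0, 0, 0, -1], [0, 0, 0, 0, -1]],
])

```text
clock: 28.85
eef_pos: [0.5342, -0.2784, 0.0593]
tool_rot: [0.995, 0.102, 0.001, 0.001]
ft_force: [0.7, -0.2, -2.1]
grip_width: 0.0515
grasp_force: 63.8
```

>>> apply_moves([
  [[0, 0, -0.03, 0, -1], [0, 0, 0, 0, -1], [0, 0, 0, 0, -1]],
])

```text
clock: 29.1
eef_pos: [0.5333, -0.2781, 0.0568]
tool_rot: [0.995, 0.102, 0.0, 0.0]
ft_force: [0.9, -1.0, -2.1]
grip_width: 0.0514
grasp_force: 63.8
```

>>> apply_moves([
  [[0, 0, -0.03, 0, -1], [0, 0, 0, 0, -1], [0, 0, 0, 0, -1]],
])

```text
clock: 29.35
eef_pos: [0.5332, -0.278, 0.0553]
tool_rot: [0.995, 0.102, -0.0, -0.0]
ft_force: [-0.1, -1.5, -2.6]
grip_width: 0.0512
grasp_force: 63.8
```

>>> apply_moves([
  [[0, 0, -0.02, 0, -1], [0, 0, 0, 0, -1], [0, 0, 0, 0, -1]],
])

```text
clock: 29.6
eef_pos: [0.5333, -0.278, 0.0551]
tool_rot: [0.995, 0.102, 0.0, 0.0]
ft_force: [-2.2, 0.3, 3.9]
grip_width: 0.0512
grasp_force: 64.2
```

>>> apply_moves([
  [[0, 0, 0.02, 0, -1], [0, 0, 0, 0, 0.5], [0, 0, 0, 0, 0.5], [0, 0, 0, 0, 0.5], [0, 0, 0, 0, 0.5], [0, 0, 0.5, 0, 0.5], [0, 0, 0.9, 0, 0.5], [0, 0, 0.9, 0, 0.5]],
])

```text
clock: 30.27
eef_pos: [0.532, -0.2773, 0.1467]
tool_rot: [0.995, 0.102, -0.002, -0.001]
ft_force: [1.2, -0.9, -0.1]
grip_width: 0.0641
grasp_force: 0.0
```

>>> apply_moves([
  [[0, 0, 0.9, 0, 0], [0, 0, 0.9, 0, -1], [0, 0, 0.6, 0, -1], [0.86, 0.19, 0, 0, -1], [0.86, 0.19, 0, 0, -1], [0.86, 0.19, 0, 0, -1], [0, 0, 0, 0, -1], [0, 0, 0, 0, -1]],
])

```text
clock: 30.93
eef_pos: [0.6377, -0.2542, 0.2407]
tool_rot: [0.995, 0.103, -0.001, -0.001]
ft_force: [-0.5, 0.4, 1.1]
grip_width: 0.0
grasp_force: 0.0
```

```bash
cat >> h.py <<'E'
def cart(o):
    u=np.array([np.cos(np.radians(11.5)),np.sin(np.radians(11.5))]); v=np.array(o['eef_pos'])[:2]-[.484,-.287]
    return (v@u).round(4),(v@[-u[1],u[0]]).round(4),round(float(o['eef_pos'][2]),4)
E
python3 - <<'E'
from h import *
o=get_obs(); print(cart(o),yaw(o),o['grip_width'],o['clock'],o['joint_pos'].round(2))
t,d=imaging.camera('top'); cv2.imwrite('pics/top8.png',cv2.resize(t[160:380,340:560],None,fx=2.5,fy=2.5))
E
```

```text
(np.float64(0.1571), np.float64(0.0015), 0.2407) -78.14503290607337 2.0851498948589673e-05 30.9333 [-0.38  0.64  0.61  1.54 -0.    2.56]
```

View pics/top8.png

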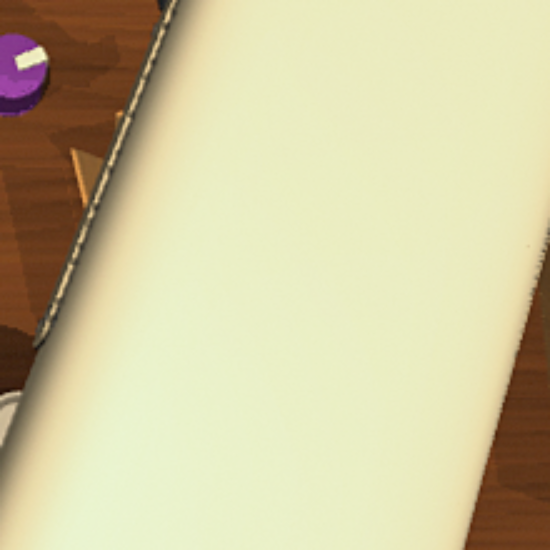

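The arm blocks the top view. I'll check the tins numerically with scene depth.

Run:
```python
from h import *
t,d=imaging.camera('scene'); cv2.imwrite('pics/s8.png',t)
for P in [(.5333,-.278,.065),(.545,-.278,.065),(.5333,-.265,.065),(.5333,-.29,.065),(.436,-.298,.065),(.436,-.285,.065)]:
    q=pix('scene',[P])[0]; i=q.round().astype(int); e,r=rays('scene',[i]); print(i,(e+r*d[i[1],i[0]]).round(3),t[i[1],i[0]])
```

```text
[295 182] [[ 0.535 -0.275  0.067]] [66 77 86]
[291 183] [[ 0.547 -0.276  0.069]] [71 79 85]
[297 185] [[ 0.534 -0.265  0.064]] [64 73 77]
[293 179] [[ 0.535 -0.289  0.066]] [132 156 174]
[323 166] [[ 0.437 -0.295  0.067]] [108 122 126]
[325 169] [[ 0.436 -0.285  0.064]] [ 95 105 110]
```

>>> apply_moves([
  [[0, 0, -0.8, 0, -1], [0, 0, -0.8, 0, -1], [0, 0, -0.8, 0, -1], [0, 0, -0.5, 0, -1], [0, 0, 0, 0, -1], [0, 0, 0, 0, -1]],
])

```text
clock: 31.53
eef_pos: [0.6347, -0.2555, 0.1275]
tool_rot: [0.995, 0.102, -0.001, -0.0]
ft_force: [-0.2, -0.7, -0.1]
grip_width: 0.0001
grasp_force: 0.0
```

>>> apply_moves([
  [[-0.4, -0.08, 0.08, 0, -1], [-0.4, -0.08, 0.08, 0, -1], [-0.34, -0.07, 0, 0, -1], [-0.29, -0.06, -0.18, 0, -1], [-0.22, -0.05, -0.25, 0, -1], [-0.1, -0.02, -0.28, 0, -1], [-0.02, 0, -0.12, 0, -1], [0, 0, 0, 0, -1]],
])

```text
clock: 32.2
eef_pos: [0.5659, -0.2703, 0.1024]
tool_rot: [0.995, 0.102, 0.001, 0.001]
ft_force: [0.0, -0.6, -0.2]
grip_width: 0.0001
grasp_force: 0.0
```

>>> apply_moves([
  [[0, 0, 0, 0, -1], [0, 0, -0.05, 0, -1], [0, 0, 0, 0, -1], [0, 0, 0, 0, -1]],
])

```text
clock: 32.53
eef_pos: [0.5665, -0.2697, 0.0992]
tool_rot: [0.995, 0.102, 0.001, 0.0]
ft_force: [1.1, -0.5, 1.3]
grip_width: 0.0001
grasp_force: 0.4
```

Nearly flat. I'll press in small steps until contact.

>>> apply_moves([
  [[0, 0, -0.04, 0, -1], [0, 0, 0, 0, -1], [0, 0, 0, 0, -1]],
])

```text
clock: 32.78
eef_pos: [0.5664, -0.2697, 0.0981]
tool_rot: [0.995, 0.102, 0.001, 0.0]
ft_force: [0.1, 0.9, 5.3]
grip_width: -0.0
grasp_force: 2.5
```

>>> apply_moves([
  [[0, 0, -0.04, 0, -1], [0, 0, 0, 0, -1], [0, 0, 0, 0, -1]],
])

```text
clock: 33.03
eef_pos: [0.5664, -0.2698, 0.0979]
tool_rot: [0.995, 0.102, 0.001, 0.001]
ft_force: [-3.4, 1.0, 12.3]
grip_width: 0.0002
grasp_force: 5.9
```

>>> apply_moves([
  [[0, 0, 0.8, 0, -1], [0, 0, 0.8, 0, -1], [0, 0, 0.8, 0, -1], [0, 0, 0.7, 0, -1], [-0.9, -0.185, 0, 0, -1], [-0.9, -0.185, 0, 0, -1], [-0.9, -0.185, 0, 0, -1], [-0.9, -0.185, 0, 0, -1]],
])

```text
clock: 33.7
eef_pos: [0.4203, -0.2989, 0.2191]
tool_rot: [0.995, 0.103, -0.0, -0.0]
ft_force: [-0.4, -0.9, -0.2]
grip_width: 0.0002
grasp_force: 0.0
```

>>> apply_moves([
  [[-0.9, -0.185, 0, 0, -1], [-0.9, -0.185, 0, 0, -1], [-0.9, -0.185, 0, 0, -1], [0, 0, 0, 0, -1], [0, 0, -0.8, 0, -1], [0, 0, -0.8, 0, -1], [0, 0, -0.7, 0, -1], [0, 0, 0, 0, -1]],
])

```text
clock: 34.37
eef_pos: [0.3109, -0.3182, 0.1225]
tool_rot: [0.995, 0.102, -0.003, -0.004]
ft_force: [-0.9, 1.5, -0.4]
grip_width: -0.0003
grasp_force: 0.0
```

Run:
```python
from h import *
o=get_obs(); print(cart(o),o['joint_pos'].round(2))
t,d=imaging.camera('scene'); cv2.imwrite('pics/s9.png',cv2.resize(t[90:260,200:420],None,fx=3,fy=3,interpolation=2))
```

```text
(np.float64(-0.1759), np.float64(0.0039), 0.1225) [-0.8   0.24 -0.34  1.    0.    2.14]
```

View pics/s9.png

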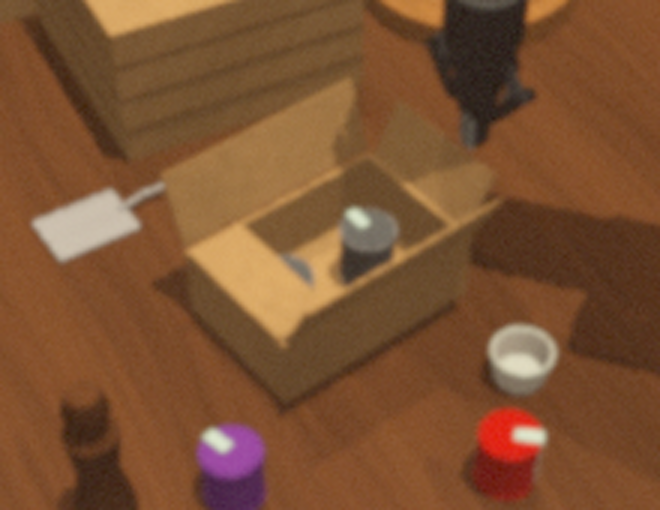

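The far end flap lies flat, with both tins visible inside and the gripper outside the near flap. Folding the near flap.

>>> apply_moves([
  [[0.44, 0.09, 0.09, 0, -1], [0.44, 0.09, 0.09, 0, -1], [0.44, 0.09, 0.08, 0, -1], [0.34, 0.07, 0, 0, -1], [0.29, 0.06, -0.18, 0, -1], [0.22, 0.05, -0.25, 0, -1], [0.1, 0.02, -0.28, 0, -1], [0.02, 0, -0.1, 0, -1]],
])

```text
clock: 35.08
eef_pos: [0.405, -0.3016, 0.1031]
tool_rot: [0.995, 0.103, -0.001, -0.001]
ft_force: [0.5, 0.8, 2.1]
grip_width: -0.0001
grasp_force: 0.4
```

>>> apply_moves([
  [[0, 0, 0, 0, -1], [0, 0, 0, 0, -1], [0, 0, -0.05, 0, -1], [0, 0, 0, 0, -1], [0, 0, 0, 0, -1]],
])

```text
clock: 35.5
eef_pos: [0.4049, -0.3028, 0.1036]
tool_rot: [0.995, 0.102, 0.0, 0.0]
ft_force: [-0.8, 0.1, -0.2]
grip_width: -0.0003
grasp_force: 0.0
```

>>> apply_moves([
  [[0, 0, -0.04, 0, -1], [0, 0, 0, 0, -1], [0, 0, 0, 0, -1]],
])

```text
clock: 35.75
eef_pos: [0.4053, -0.3027, 0.1019]
tool_rot: [0.995, 0.102, 0.0, 0.0]
ft_force: [-0.2, 0.3, -0.8]
grip_width: -0.0001
grasp_force: 0.1
```

>>> apply_moves([
  [[0, 0, -0.08, 0, -1], [0, 0, 0, 0, -1], [0, 0, 0, 0, -1]],
])

```text
clock: 36.0
eef_pos: [0.4051, -0.3024, 0.0983]
tool_rot: [0.995, 0.102, -0.0, -0.0]
ft_force: [0.6, -0.7, 0.2]
grip_width: -0.0002
grasp_force: 0.0
```

>>> apply_moves([
  [[0, 0, -0.04, 0, -1], [0, 0, 0, 0, -1], [0, 0, 0, 0, -1]],
])

```text
clock: 36.25
eef_pos: [0.4053, -0.3025, 0.098]
tool_rot: [0.995, 0.102, 0.0, 0.0]
ft_force: [-3.2, 2.5, 8.5]
grip_width: 0.0001
grasp_force: 3.7
```

>>> apply_moves([
  [[0, 0, -0.03, 0, -1], [0, 0, 0, 0, -1], [0, 0, 0, 0, -1]],
])

```text
clock: 36.5
eef_pos: [0.4053, -0.3026, 0.0978]
tool_rot: [0.995, 0.102, 0.0, 0.0]
ft_force: [-4.6, 3.0, 14.0]
grip_width: -0.0
grasp_force: 7.1
```

>>> apply_moves([
  [[0, 0, 0.9, 0, -1], [0, 0, 0.9, 0, -1], [0, 0, 0.9, 0, -1], [0, 0, 0.8, 0, -1], [0.31, 0.98, 0, 0, -1], [0.31, 0.98, 0, 0, -1], [0.31, 0.98, 0, 0, -1], [0.31, 0.98, 0, 0, -1]],
])

```text
clock: 37.17
eef_pos: [0.455, -0.1445, 0.2361]
tool_rot: [0.995, 0.101, 0.0, 0.0]
ft_force: [0.7, -0.6, -0.3]
grip_width: -0.0002
grasp_force: 0.0
```

>>> apply_moves([
  [[0, 0.1, 0, 0, -1], [0, 0, 0, 0, -1], [0, 0, -0.9, 0, -1], [0, 0, -0.9, 0, -1], [0, 0, -0.7, 0, -1], [0, 0, 0, 0, -1], [0, 0, 0, 0, -1]],
])

```text
clock: 37.75
eef_pos: [0.4533, -0.1425, 0.1348]
tool_rot: [0.995, 0.101, -0.002, -0.001]
ft_force: [0.7, -0.6, 1.2]
grip_width: -0.0
grasp_force: 0.0
```

Run:
```python
from h import *
o=get_obs(); print(cart(o)); X=np.load('X.npy'); print(X[280,[570,590,610]],X[220,600])
p,d=imaging.camera('scene')
for P in [(.5663,-.27,.08),(.405,-.302,.08),(.55,-.273,.08),(.42,-.30,.08)]:
    i=pix('scene',[P])[0].round().astype(int); e,r=rays('scene',[i]); print((e+r*d[i[1],i[0]]).round(3))
```

```text
(np.float64(-0.0013), np.float64(0.1477), 0.1348)
[[ 0.4637895  -0.56046888  0.0548164 ]
 [ 0.45705434 -0.55771557  0.12619126]
 [ 0.4535656  -0.57130038  0.16176525]] [ 0.56001212 -0.5671718   0.16197112]
[[ 0.568 -0.268  0.082]]
[[ 0.475 -0.183  0.208]]
[[ 0.55  -0.275  0.079]]
[[ 0.42  -0.297  0.082]]
```

>>> apply_moves([
  [[0.07, -0.355, 0.08, 0, -1], [0.07, -0.355, 0.08, 0, -1], [0.07, -0.355, 0.08, 0, -1], [0.07, -0.355, 0.06, 0, -1], [0.09, -0.42, -0.08, 0, -1], [0.07, -0.34, -0.2, 0, -1], [0.06, -0.27, -0.32, 0, -1], [0.03, -0.12, -0.35, 0, -1]],
])

```text
clock: 38.47
eef_pos: [0.4772, -0.2472, 0.1097]
tool_rot: [0.995, 0.101, 0.001, 0.001]
ft_force: [0.8, -0.3, 1.5]
grip_width: 0.0002
grasp_force: 0.4
```

>>> apply_moves([
  [[0, 0, -0.1, 0, -1], [0, 0, 0, 0, -1], [0, 0, 0, 0, -1], [0, 0, -0.05, 0, -1], [0, 0, 0, 0, -1]],
])

```text
clock: 38.88
eef_pos: [0.4762, -0.2442, 0.104]
tool_rot: [0.995, 0.103, 0.0, 0.0]
ft_force: [0.7, -0.6, 0.6]
grip_width: -0.0002
grasp_force: 0.0
```

>>> apply_moves([
  [[0, 0, -0.05, 0, -1], [0, 0, 0, 0, -1], [0, 0, 0, 0, -1]],
])

```text
clock: 39.13
eef_pos: [0.4763, -0.2444, 0.1021]
tool_rot: [0.995, 0.102, 0.0, 0.0]
ft_force: [-0.5, 0.1, -0.2]
grip_width: 0.0001
grasp_force: 0.2
```

>>> apply_moves([
  [[0, 0, -0.04, 0, -1], [0, 0, 0, 0, -1], [0, 0, 0, 0, -1]],
])

```text
clock: 39.38
eef_pos: [0.4764, -0.2444, 0.102]
tool_rot: [0.995, 0.102, 0.001, 0.0]
ft_force: [-3.3, 1.0, 8.8]
grip_width: 0.0
grasp_force: 4.9
```

>>> apply_moves([
  [[0, 0, 0.02, 0, -1], [0, 0, 0.9, 0, -1], [0, 0, 0.9, 0, -1], [0, 0, 0.9, 0, -1], [0, 0, 0.7, 0, -1], [0.18, -0.94, 0, 0, -1], [0.18, -0.94, 0, 0, -1], [0.18, -0.94, 0, 0, -1]],
])

```text
clock: 40.05
eef_pos: [0.4984, -0.3583, 0.2386]
tool_rot: [0.995, 0.103, 0.001, 0.001]
ft_force: [0.9, 0.7, 0.6]
grip_width: 0.0
grasp_force: 0.0
```

>>> apply_moves([
  [[0.18, -0.94, 0, 0, -1], [0.18, -0.94, 0, 0, -1], [0, 0, 0, 0, -1], [0, 0, -0.9, 0, -1], [0, 0, -0.9, 0, -1], [0, 0, -0.8, 0, -1], [0, 0, 0, 0, -1], [0, 0, 0, 0, -1]],
])

```text
clock: 40.72
eef_pos: [0.5106, -0.4312, 0.1307]
tool_rot: [0.995, 0.102, -0.002, -0.002]
ft_force: [-0.3, 0.4, 0.7]
grip_width: -0.0001
grasp_force: 0.0
```

Run:
```python
from h import *
o=get_obs(); print(cart(o),o['ft_force'])
```

```text
(np.float64(-0.0027), np.float64(-0.1466), 0.1307) [-0.29995266  0.36172827  0.66840574]
```

>>> apply_moves([
  [[-0.07, 0.355, 0.1, 0, -1], [-0.07, 0.355, 0.1, 0, -1], [-0.07, 0.355, 0.1, 0, -1], [-0.07, 0.355, 0.1, 0, -1], [-0.09, 0.42, -0.08, 0, -1], [-0.07, 0.34, -0.2, 0, -1], [-0.06, 0.27, -0.32, 0, -1], [-0.03, 0.12, -0.35, 0, -1]],
])

```text
clock: 41.38
eef_pos: [0.4936, -0.33, 0.116]
tool_rot: [0.995, 0.103, 0.004, 0.003]
ft_force: [-0.0, 0.6, 1.5]
grip_width: -0.0004
grasp_force: 0.5
```

>>> apply_moves([
  [[0, 0, -0.1, 0, -1], [0, 0, 0, 0, -1], [0, 0, 0, 0, -1], [0, 0, -0.05, 0, -1], [0, 0, 0, 0, -1]],
])

```text
clock: 41.8
eef_pos: [0.4918, -0.3308, 0.1061]
tool_rot: [0.995, 0.102, 0.001, 0.001]
ft_force: [-0.7, 0.3, 0.8]
grip_width: -0.0001
grasp_force: 0.3
```

>>> apply_moves([
  [[0, 0, -0.04, 0, -1], [0, 0, 0, 0, -1], [0, 0, 0, 0, -1]],
])

```text
clock: 42.05
eef_pos: [0.4909, -0.3301, 0.1034]
tool_rot: [0.995, 0.102, 0.0, 0.0]
ft_force: [-0.1, -1.2, 1.3]
grip_width: -0.0003
grasp_force: 0.3
```

>>> apply_moves([
  [[0, 0, -0.05, 0, -1], [0, 0, 0, 0, -1], [0, 0, 0, 0, -1]],
])

```text
clock: 42.3
eef_pos: [0.491, -0.33, 0.1021]
tool_rot: [0.995, 0.102, 0.0, 0.0]
ft_force: [-1.5, 1.1, 4.6]
grip_width: -0.0001
grasp_force: 2.5
```

>>> apply_moves([
  [[0, 0, -0.03, 0, -1], [0, 0, 0, 0, -1], [0, 0, 0, 0, -1]],
])

```text
clock: 42.55
eef_pos: [0.4911, -0.3301, 0.102]
tool_rot: [0.995, 0.102, 0.001, 0.001]
ft_force: [-3.2, -0.0, 10.7]
grip_width: 0.0004
grasp_force: 5.3
```

Now I'll lift off and move away to check.

>>> apply_moves([
  [[0, 0, 0.1, 0, -1], [0, 0, 0.9, 0, -1], [0, 0, 0.9, 0, -1], [0, 0, 0.9, 0, -1], [-0.3, 0.9, 0.2, 0, -1], [-0.3, 0.9, 0.2, 0, -1], [-0.3, 0.9, 0, 0, -1], [-0.3, 0.9, 0, 0, -1]],
])

```text
clock: 43.22
eef_pos: [0.4423, -0.1846, 0.2284]
tool_rot: [0.995, 0.102, 0.0, 0.0]
ft_force: [1.0, 0.7, 0.7]
grip_width: -0.0003
grasp_force: 0.0
```

>>> apply_moves([
  [[-0.3, 0.9, 0, 0, -1], [-0.3, 0.9, 0, 0, -1], [-0.3, 0.9, 0, 0, -1], [-0.3, 0.9, 0, 0, -1], [0, 0.9, 0, 0, -1], [0, 0.9, 0, 0, -1], [0, 0, 0, 0, -1], [0, 0, 0, 0, -1]],
])

```text
clock: 43.88
eef_pos: [0.3945, 0.0319, 0.228]
tool_rot: [0.995, 0.105, -0.0, 0.0]
ft_force: [0.1, -0.2, 0.3]
grip_width: 0.0
grasp_force: 0.0
```

Run:
```python
from h import *
p,d=imaging.camera('top'); cv2.imwrite('pics/top9.png',p)
e,rr=rays('top',np.stack(np.meshgrid(np.arange(640),np.arange(480)),-1).reshape(-1,2)); X=(e+rr*d.reshape(-1)[:,None])
u=np.array([np.cos(np.radians(11.5)),np.sin(np.radians(11.5))]); v=X[:,:2]-[.484,-.287]; a=v@u; b=v@[-u[1],u[0]]
for n,m in [('left',(abs(a)<.09)&(b>.015)&(b<.065)),('right',(abs(a)<.09)&(b<-.015)&(b>-.065))]:
    q=X[m]; A=np.c_[b[m],a[m],np.ones(m.sum())]; s=np.linalg.lstsq(A,q[:,2],rcond=None)[0]; print(n,s.round(4),q[:,2].min().round(4),q[:,2].max().round(4))
```

```text
left [0.0052 0.001  0.0851] 0.0807 0.0908
right [-0.1338 -0.0025  0.0787] 0.0006 0.0913
```

View pics/top9.png

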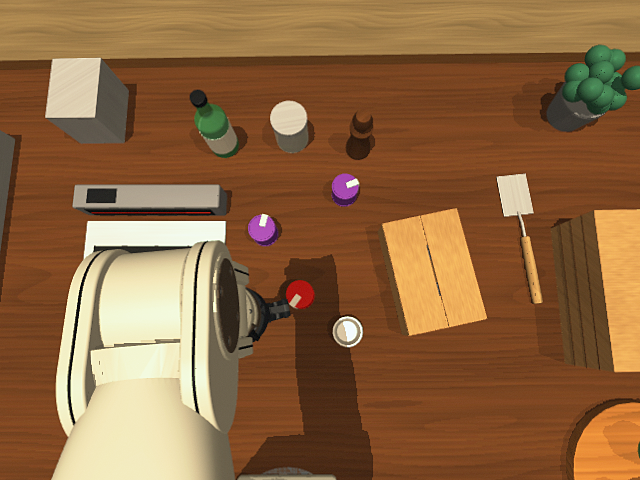

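The carton is closed in the top view (lid at (435,270)), and the bystanders are where they were. One robust check of the right flap first.

Run:
```python
from h import *
p,d=imaging.camera('top')
e,rr=rays('top',np.stack(np.meshgrid(np.arange(640),np.arange(480)),-1).reshape(-1,2)); X=(e+rr*d.reshape(-1)[:,None])
u=np.array([np.cos(np.radians(11.5)),np.sin(np.radians(11.5))]); v=X[:,:2]-[.484,-.287]; a=v@u; b=v@[-u[1],u[0]]
for lo in range(-80,80,10):
    m=(abs(a)<.09)&(b>lo/1000)&(b<(lo+10)/1000); z=X[m][:,2]; print(lo,np.median(z).round(4),(z<.07).sum(),m.sum(), b[m][z<.07].round(3)[:3],a[m][z<.07].round(3)[:3])
```

```text
-80 0.085 0 142 [] []
-70 0.0851 0 492 [] []
-60 0.0853 0 484 [] []
-50 0.0852 0 483 [] []
-40 0.0851 0 486 [] []
-30 0.0853 1 491 [-0.02] [-0.007]
-20 0.0852 39 531 [-0.018 -0.02  -0.017] [0.028 0.027 0.026]
-10 0.085 48 548 [-0.001 -0.004 -0.001] [0.051 0.051 0.049]
0 0.0848 0 392 [] []
10 0.0852 0 496 [] []
20 0.0854 0 479 [] []
30 0.0852 0 496 [] []
40 0.0852 0 492 [] []
50 0.0854 0 489 [] []
60 0.0852 0 500 [] []
70 0.0614 603 1082 [0.077 0.077 0.077] [0.09  0.088 0.089]
```

The low points are just rays passing through the centre gap, and both side flaps are flat. Handing in.

```bash
python3 -c "
from h import *
print(get_obs()['clock'],order.job_done())"
```

```text
the job is handed in; nothing more can be done
43.9833 None
```

The job is handed in at about 44 s, with no verdict returned: both steel tins (the third was absent) stood on the band facing the scanner for over a second, were packed upright, and the carton was closed, end flaps first and then side flaps.

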